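Slide a label plate out over the end of its ledge and clamp it

ROBOT

A 7-joint arm with a two-finger parallel gripper is mounted at the origin on a cart in front of the work surface, level with it; the furniture and walls round the work are solid. World frame = base frame: x ahead of the robot, y to its left, z up, the work surface at z = 0. Lengths are in m, angles in rad, forces in N, time in s.
With the tool pointing down it reaches from about 0.4 to 0.85 m from the base axis. Payload 4.4 kg.
Tool frame: the origin (TCP) lies at the very end of the fingers, on their centre line; the grasp point (between the pads) lies 19 mm behind it (grip_depth is the distance from the TCP to the grasp point, in m); z points along the fingers, y is the direction in which the jaws open and shut (so a half turn about z gives the same grasp; the last joint's range is limited). The gripper opens to 94 mm and grips with 3 to 60 N. Pads are 16 mm wide; open, the fingers measure 119 mm over their backs; the gripper's body (75 mm by 177 mm) begins 78 mm behind the grasp point.
Start: joints at [-1.304, 0.628, 0.038, 1.517, -0.027, 0.996, -0.02], TCP at [0.212, 0.614, 0.205] pointing down, gripper open.
Joint ranges: [-3.06, 3.06], [-0.37, 2.12], [-1.25, 1.32], [0.18, 2.47], [-1.1, 4.24], [0.23, 1.98], [-2.94, 2.94]. Speed limits (rad/s): [2.57, 2.57, 3.14, 3.14, 3.14, 3.14, 3.14].

INTERFACE

Orientations are given as [roll, pitch, yaw] about the fixed x, y, z axes, in that order (R = Rz(yaw) Ry(pitch) Rx(roll)).
In Python, from cell import reach, move_l, set_joints, gripper_to, pause, solve_ik, get_obs, capture, PlanningError, finish_job, trace, grip_depth gives the robot as it stands. Calls block until the motion is done:
- reach(position, orientation): joint-space move of the TCP to a pose.
- move_l(position, rot=None, v=0.15, guard=None): straight line of the TCP; rot=None keeps the orientation; v is the mean speed in m/s. With guard (N) it stops when the force on the tool has changed by that much, and returns True; else False.
- set_joints(angles): joint-space move.
- gripper_to(opening, effort=None): opening from 0.0 (shut) to 1.0 (fully open); effort is the grip in N (None keeps the last); returns when the fingers have stopped.
- pause(seconds).
- solve_ik(position, orientation): joint angles nearest the present ones, or None.
- get_obs(): the state.
- capture(name): name is "scene" or "top"; returns a dict with "frame" (384x512x3 uint8, red, green, blue), "range_z" (384x512 float32, m along the optical axis (not along the pixel's ray), 0 where there is no reading), "camera_matrix" (3x3 intrinsics, pixels), "distortion" ([k1, k2, p1, p2, k3] as OpenCV has them; the pictures are not rectified), "R" (3x3) and "t" (3): a world point X has camera coordinates R X + t. Camera axes: x right, y down, z forward; pixel columns grow to the right and rows downward; lengths in m; the calibration is good to about 2 mm. A picture is of the moment at which its call begins.
A pose or a line that the arm cannot do raises PlanningError and nothing moves.
- finish_job(): hands the job in, once; it reports no verdict.
Trained networks look in a picture, given as the dict that the camera call returned (one of the last four; its "shot" number tells which), for a name from the list of things; names that differ only in an ending like _2 or _b are one class to them, and where a whole thing is asked for, a point or a joint stands for the part that bears it (a point fixed in the world has none). Each returns a list of dicts, best first, with "confidence" (0 to 1); they miss things now and then, are a little off and sometimes report something else, mostly with a low value. They report only what shows in the picture. A call takes as long as a camera call.
- trace(picture, thing): "region" (384x512 bool, what is visible of it) and "xy" ([column, row] in pixels, amid what is visible of it).
The state is a dict: "time_s": time; "joint_positions": joint angles; "joint_velocities": joint speeds; "joint_torque": joint torques, N m; "tcp_pos": TCP position; "tool_rot": TCP orientation; "wrist_force": force on the tool from outside, world axes, zero at the start; "moment": the same for the moment, N m; "grip_width": opening from 0.0 (shut) to 1.0 (fully open).
Only numpy, scipy, OpenCV 4.12 (cv2) and the standard library are available. Lean on these libraries where they do the work, as an engineer would, in place of code of your own. Each camera call takes 0.05 s, during which the arm holds its last target. There are 200 camera calls.

TASK

The engraved label plate lies loose on the raised dark ledge of the clamping fixture, and its holes are to be deburred from both sides. With the fingertips, push it along the ledge to the left until the two screw holes of its left end stand completely clear of the ledge's end, with at least two thirds of the plate still lying flat on the ledge; then swing the clamp lever fully shut, so that the plate is held square against the straight-edge fence. Do not grasp or lift anything, and leave the other things on the bench where they are.

Things in the scene. Friction and masses are not known exactly. Their poses are not given: they have to be found in the camera images.
- fixture: Clamping fixture bolted to the bench. Origin on the bench top under the plate's seat; its y runs along the ledge to the left (the push direction), x across it away from the robot, z up. In its frame (mm): dark steel ledge, top at z = 40, x -45 to 53, y -160 to 125 (left end). Base plate under it 10 thick, x -110 to 62, y -155 to 95.
- ledge_end (a point): Middle of the ledge's left end, at fixture (0, 125, 40) mm, on the ledge's top; axes as the fixture's.
- label_plate: Loose aluminium plate, 50 (x) by 150 (y) by 5 mm, about 0.1 kg, engraved frame on top; four 8 mm holes (10 mm over the chamfer) 11 mm from its ends, 9 mm from its sides. Origin: centre of its underside; y to the left like the fixture's within 3 degrees. Starts on the ledge, left end 5 to 65 mm short of the ledge's end, a few mm off the fence. Seated on the fence: origin at fixture x = 0.
- plate_lead (a point): Middle of the plate's left end, on its top face: 75 mm along the plate's y from its origin.
- clamp_lever (a joint): Clamp lever: 0 rad = open (seen from its axis it points towards the robot, 170 degrees clockwise from the fixture's x); grows counter-clockwise from above; 1.40 rad = fully shut on its stop (points to the fixture's -y, parallel to the ledge). Shut it by pushing the knob to the right, then round towards the ledge. Takes 3 to 6 N at the knob; stays where left. Starts at 0 to 0.15.
- lever_knob (a point): Centre of the lever's black ball knob, 20 mm across, 60 mm from the lever's axis and 62 mm above the bench; the lever is an 8 mm round bar sloping from 58 to 62 mm above the bench.
- clamp_pad: Rubber-faced pad of the clamp, 30 mm wide, 41 to 50 mm above the bench. Origin at the middle of its face. Open, it is at fixture (-37, 60) mm, 12 mm short of a seated plate; the shutting lever drives it 16 mm along the fixture's x. It slides the plate up to the fence and presses it there with about 8 N (spring).
- loupe: Bystander: black magnifier, 37 mm across, 33 mm high, standing by the ledge's left end.
- hex_key_3: Bystander: bright hex key, 35 x 80 x 8 mm, lying on the fixture's base plate in front of the ledge.
- marker_2: Bystander: marker pen, 132 mm long, lying on the bench behind the fixture.
- bush_4: Bystander: steel ring, 38 mm across, 28 mm high, front left.
- bush_2: Bystander: white ring, 52 mm across, 14 mm high, front left.
- screwdriver_2: Bystander: screwdriver, 176 mm long, to the right of the fixture.
- blank_stack: Bystander: stack of three blank plates like the label plate but without holes, 15 mm high, on the bench front right.
- fence_face (a point): Point of the fence's face at the foot, middle of its length; axes as the fixture's. The fence is a steel straight-edge 8 mm high, fixed on the ledge along its whole length, face at fixture x = 25 mm; three screw heads on it reach 53 mm above the bench.
- channel_floor (a point): Middle of the floor of the swarf channel in the ledge's top, axes as the fixture's. The channel runs all along the ledge and is open at both ends, 30 mm wide (fixture x -15 to 15 mm), 6 mm deep, floor 34 mm above the bench. The plate bridges it, so a fingertip in the channel reaches below the plate.
- lever_axis (a point): Centre of the clamp lever's vertical axis, on top of the clamp housing, at fixture (-72, 60, 50) mm. The grey housing in front of the ledge spans fixture x -94 to -50, y 35 to 85 mm, up to 50 mm; the lever's hub on it reaches 66 mm above the bench.

How it is judged:
By the outcome, as a careful person would: the job done as asked, in the order asked, and still so for the second after the job is handed in, with the robot touching nothing.
It also fails if it takes over 53 s, if anything falls off the work surface, if the arm or the gripper's body presses on something with over 40 N, if the wrist force passes 120 N, or if a joint passes its speed limit or range.

## Working session

There is one attempt and no reset: what is moved stays moved. The work goes in short steps, each a Python script; the robot and the scene stay as the last script left them, time stands still between calls to the robot, and variables do not carry over. Pictures are saved under pics/ and viewed, about 8 in all and at most 12, crops included, and the job is handed in when it is done.

```bash
mkdir -p pics; ls; cat > h.py <<'E'
import numpy as np, cv2
from cell import *
def cap(n,f=None):
    c=capture(n)
    if f: cv2.imwrite('pics/'+f,c['frame'][:,:,::-1])
    return c
def pts(c,mask):
    "world points of masked pixels"
    v,u=np.nonzero(mask&(c['range_z']>0)); z=c['range_z'][v,u]
    n=cv2.undistortPoints(np.c_[u,v].astype(float)[:,None],np.array(c['camera_matrix']),np.array(c['distortion']))[:,0]
    return (np.c_[n*z[:,None],z]-np.array(c['t']))@np.array(c['R']), np.c_[u,v]
def ray(c,uv,zw):
    "world point of pixel on plane z=zw"
    n=cv2.undistortPoints(np.array(uv,float).reshape(-1,1,2),np.array(c['camera_matrix']),np.array(c['distortion']))[:,0]
    R=np.array(c['R']);C=-R.T@np.array(c['t']);d=np.c_[n,np.ones(len(n))]@R
    return C+d*((zw-C[2])/d[:,2])[:,None]
E
python3 - <<'E'
from h import *
import pickle
np.set_printoptions(precision=4,suppress=True)
o=get_obs();print(o['time_s'],o['tcp_pos'],o['tool_rot'],grip_depth)
P={}
for n in('top','scene'):
    c=cap(n,n+'0.png'); P[n]=c
    for t in ['label_plate','fixture','clamp_lever','lever_knob','clamp_pad','loupe','hex_key_3','blank_stack','bush_4','bush_2','marker_2','screwdriver_2']:
        for d in trace(c,t)[:2]:
            p,_=pts(c,d['region'])
            if len(p)==0: continue
            r=cv2.minAreaRect(p[:,:2].astype(np.float32)*1000)
            print(n,t,round(d['confidence'],2),np.round(d['xy']),len(p),np.median(p,0),'z',np.percentile(p[:,2],[5,95]),np.round(r[0]),np.round(r[1]),round(r[2],1))
            P[n,t]=P.get((n,t),d['region'])
pickle.dump(P,open('p.pkl','wb'))
E
```

```text
pics
0.0 [0.2121 0.6137 0.2045] [-3.1397  0.      2.8088] 0.0188
top label_plate 0.89 [205. 176.] 1331 [0.5649 0.2465 0.0446] z [0.0406 0.0477] [567. 249.] [154.  54.] 69.4
top fixture 0.59 [234. 195.] 6311 [0.5102 0.1744 0.0373] z [0.0075 0.051 ] [524. 194.] [295. 204.] 79.8
top clamp_lever 0.71 [191. 211.] 130 [0.4794 0.2839 0.0653] z [0.0614 0.0718] [477. 286.] [16. 73.] 89.0
top lever_knob 0.6 [186. 208.] 185 [0.4737 0.2838 0.0645] z [0.0603 0.0713] [477. 285.] [19. 78.] 88.9
top lever_knob 0.48 [202. 178.] 1260 [0.5646 0.2488 0.0447] z [0.0413 0.0477] [566. 250.] [154.  53.] 68.4
top clamp_pad 0.51 [192. 187.] 23 [0.5378 0.2744 0.0497] z [0.047  0.0521] [538. 274.] [25.  6.] 76.4
top loupe 0.65 [145. 190.] 243 [0.5391 0.3968 0.0242] z [0.0024 0.0345] [545. 402.] [51. 37.] 44.1
top hex_key_3 0.65 [254. 227.] 122 [0.4386 0.1342 0.0167] z [0.0134 0.0201] [441. 137.] [76. 22.] 69.0
top blank_stack 0.75 [234. 196.] 6425 [0.5103 0.1749 0.0372] z [0.0073 0.0509] [518. 205.] [300. 204.] 72.2
top blank_stack 0.64 [361. 229.] 1342 [ 0.4348 -0.126   0.0145] z [0.0105 0.0178] [ 435. -126.] 
[... 1639 characters left out ...]
332  0.0139] z [0.0034 0.0167] [ 434. -128.] [ 57. 156.] 7.8
scene blank_stack 0.67 [257. 201.] 3403 [0.5027 0.159  0.0321] z [0.0067 0.0496] [531. 194.] [293. 233.] 72.1
scene bush_4 0.54 [172. 199.] 107 [0.3751 0.3687 0.0111] z [0.0031 0.0158] [373. 375.] [49. 35.] 64.7
scene bush_2 0.54 [172. 199.] 107 [0.3751 0.3687 0.0111] z [0.0031 0.0158] [373. 375.] [49. 35.] 64.7
scene marker_2 0.48 [250. 177.] 538 [0.5632 0.245  0.0441] z [0.0395 0.0471] [580. 279.] [226.  68.] 66.1
scene marker_2 0.17 [209. 172.] 136 [0.5346 0.3915 0.0224] z [0.0039 0.0327] [538. 396.] [38. 31.] 58.2
scene screwdriver_2 0.84 [349. 242.] 368 [ 0.528  -0.1267  0.0187] z [0.0064 0.0251] [ 542. -121.] [ 50. 111.] 17.3
```

```bash
python3 - <<'E'
import pickle,cv2,numpy as np
P=pickle.load(open('p.pkl','rb'))
c=P['top']['frame'][100:290,90:350,::-1]
cv2.imwrite('pics/c1.png',cv2.resize(c,None,fx=3,fy=3,interpolation=cv2.INTER_CUBIC))
from h import pts
p,uv=pts(P['top'],np.ones((384,512),bool))
def rect(sel,nm):
    m=np.zeros((384,512),np.uint8);m[uv[sel][:,1],uv[sel][:,0]]=1
    n,l,s,_=cv2.connectedComponentsWithStats(m);k=1+s[1:,4].argmax()
    q=p[l[uv[:,1],uv[:,0]]==k]
    print(nm,len(q),cv2.minAreaRect((q[:,:2]*1000).astype(np.float32)),np.median(q[:,2]))
box=(abs(p[:,0]-.53)<.17)&(abs(p[:,1]-.2)<.25)
rect(box&(p[:,2]>.030)&(p[:,2]<.056)&(p[:,0]>.0),'ledge+')
rect(box&(p[:,2]>.005)&(p[:,2]<.08),'all')
m=P['top','label_plate'];q,_=pts(P['top'],m);print(cv2.minAreaRect((q[q[:,2]>.04][:,:2]*1000).astype(np.float32)))
E
```

```text
ledge+ 5087 ((531.7337646484375, 195.11026000976562), (285.5767822265625, 146.7167510986328), 71.97705841064453) 0.043506643304140724
all 7739 ((516.142578125, 200.50259399414062), (285.5285339355469, 203.7488250732422), 71.72926330566406) 0.03948200526731037
((565.8157958984375, 247.787109375), (151.36276245117188, 53.04971694946289), 69.54306030273438)
```

View pics/c1.png

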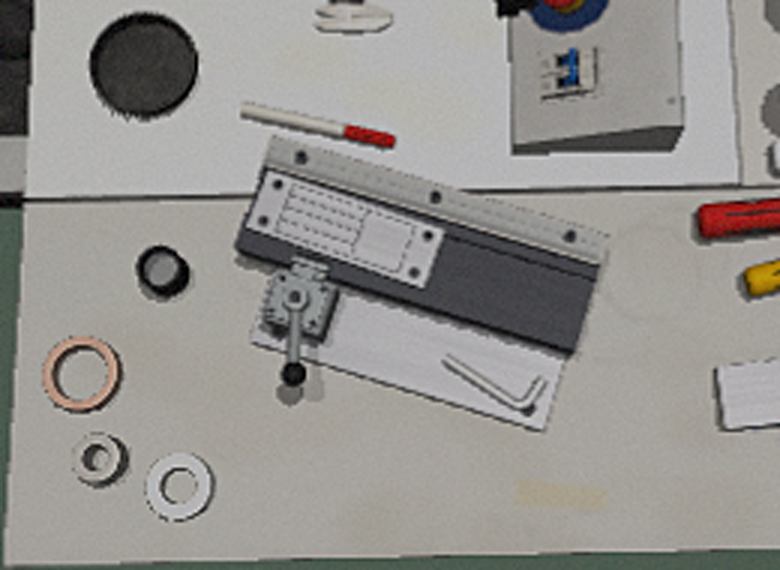

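The picture shows the fixture turned about -18°. The plate is near the ledge's left end (crop 245–445, 170–290), the lever points at the robot with its knob at (293,373), and the pad is at about (310,268). The path on the right of the plate is free, so I'll make the first push.

```bash
cat >> h.py <<'E'
A=np.deg2rad(-18.1); O=np.array([.5566,.2053]); X=np.array([np.cos(A),np.sin(A)]); Y=np.array([-X[1],X[0]])
def F(x,y,z): return list(O+(x*X+y*Y)/1000)+[z/1000]
def toF(p): d=(np.asarray(p)[...,:2]-O)*1000; return np.stack([d@X,d@Y],-1)
YAW=A+np.pi
E
python3 - <<'E'
from h import *
np.set_printoptions(precision=4,suppress=True)
gripper_to(0.0,20)
r=[np.pi,0,YAW]
reach(F(-3,-65,130),r)
print(get_obs()['time_s'],get_obs()['wrist_force'],get_obs()['grip_width'])
print('touch',move_l(F(-3,-65,37.5),v=.1,guard=6))
o=get_obs();print(o['tcp_pos'],o['wrist_force'])
print('push',move_l(F(-3,-15,37.5),v=.05,guard=12))
o=get_obs();print(o['time_s'],toF(o['tcp_pos']),o['tcp_pos'],o['wrist_force'])
c=cap('scene','s1.png')
cv2.imwrite('pics/c2.png',cv2.resize(c['frame'][120:270,170:350,::-1],None,fx=4,fy=4,interpolation=cv2.INTER_CUBIC))
c=cap('top','t1.png')
for d in trace(c,'label_plate')[:2]:
    q,_=pts(c,d['region']);q=q[(q[:,2]>.041)&(q[:,2]<.049)]
    f=toF(q);print(d['confidence'],cv2.minAreaRect(f.astype(np.float32)),np.percentile(f,[1,99],axis=0))
E
```

```text
4.7833 [ 0.5155 -0.3616  0.5631] 0.0023212150099115934
touch False
[0.5339 0.1446 0.038 ] [-0.1827  0.1688 -0.3013]
push False
7.0083 [ -3.0794 -15.0561] [0.549  0.1919 0.0374] [ 0.0363  0.0907 -0.5306]
0.7 ((-9.158041000366211, 124.6663589477539), (49.532142639160156, 41.81645202636719), 1.968718409538269) [[-33.3875 104.9076]
 [ 14.9809 144.9699]]Traceback (most recent call last):
  File "<stdin>", line 16, in <module>
    return _quantile_unchecked(
        a, q, axis, out, overwrite_input, method, keepdims, weights)
    return _ureduce(a,
                    func=_quantile_ureduce_func,
    ...<5 lines>...
                    overwrite_input=overwrite_input,
                    method=method)
    r = func(a, **kwargs)
    result = _quantile(arr,
                       quantiles=q,
    ...<2 lines>...
                       out=out,
                       weights=wgt)
    slices_having_nans = np.isnan(arr[-1, ...])
                                  ~~~^^^^^^^^^
IndexError: index -1 is out of bounds for axis 0 with size 0
```

View pics/c2.png

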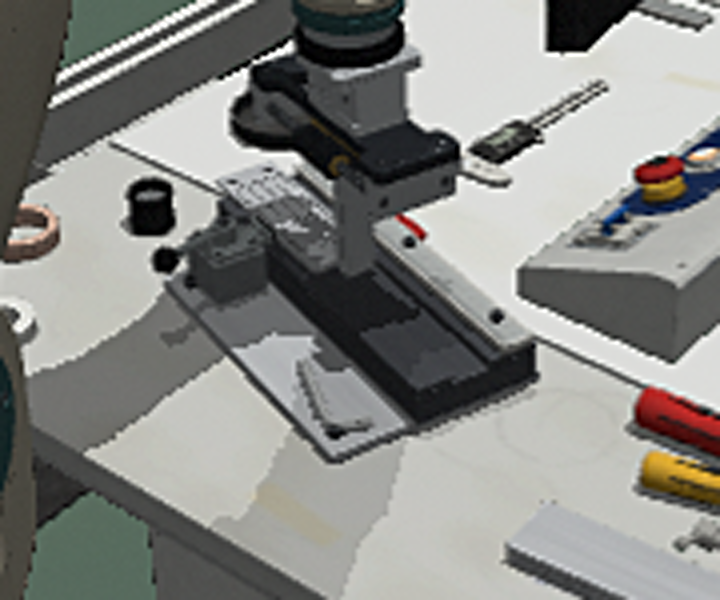

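The plate slides freely and its left end is now at about y = 145 (overhang about 20 mm). It's slightly turned but still clear of the pad. I'll push about 11 mm further, retreat and measure.

```bash
python3 - <<'E'
from h import *
np.set_printoptions(precision=4,suppress=True)
print('push',move_l(F(-3,-4,37.5),v=.03,guard=12))
o=get_obs();print(toF(o['tcp_pos']),o['wrist_force'])
move_l(F(-3,-20,37.5),v=.1); move_l(F(-3,-20,150),v=.2)
reach(F(-190,70,150),[np.pi,0,YAW])
c=cap('top','t2.png')
cv2.imwrite('pics/c3.png',cv2.resize(c['frame'][135:235,140:300,::-1],None,fx=5,fy=5,interpolation=cv2.INTER_CUBIC))
for t in('label_plate','clamp_lever','lever_knob','clamp_pad'):
  for d in trace(c,t)[:1]:
    q,_=pts(c,d['region'])
    if t=='label_plate': q=q[(q[:,2]>.041)&(q[:,2]<.049)]
    f=toF(q)
    if len(f): print(t,round(d['confidence'],2),cv2.minAreaRect(f.astype(np.float32)),np.percentile(f,[1,99],axis=0))
print(get_obs()['time_s'])
E
```

```text
push False
[-3.1063 -3.6214] [ 0.1662 -0.1075 -0.1638]
label_plate 0.84 ((-9.448837280273438, 82.95299530029297), (52.32826614379883, 150.2662353515625), 1.631758451461792) [[-35.166    9.331 ]
 [ 15.2905 156.1274]]
clamp_lever 0.72 ((-117.69402313232422, 45.82746124267578), (111.98809814453125, 40.22366714477539), 29.480791091918945) [[-137.7007   32.5996]
 [ -63.3323   66.1548]]
lever_knob 0.74 ((-101.61172485351562, 55.010215759277344), (78.22314453125, 25.66969108581543), 18.824392318725586) [[-136.6897   33.4651]
 [ -64.539    68.3288]]
clamp_pad 0.63 ((-39.61969757080078, 59.4886474609375), (29.5391845703125, 7.999434471130371), 87.75314331054688) [[-43.1546  45.4179]
 [-35.3898  73.6617]]
9.7833
```

View pics/c3.png

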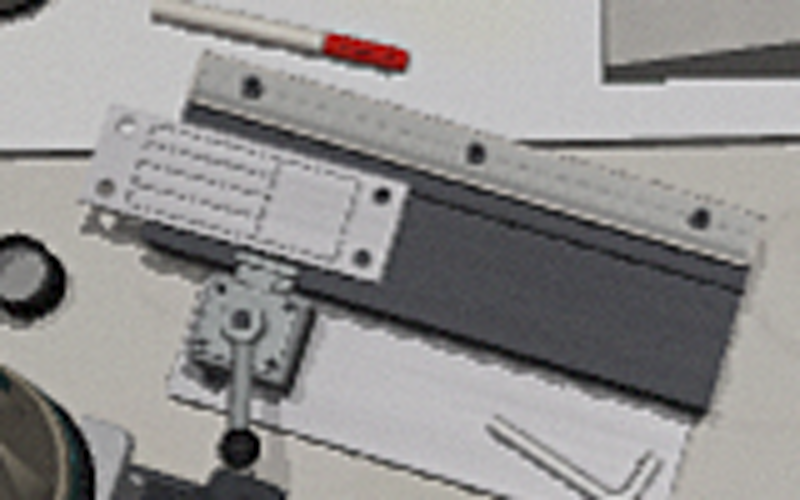

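Overhang is about 32 mm, the bench shows through both left holes (crop (127,128) and (105,187)), and the plate lies about 9 mm off the fence. Knob is at crop (240,447). Next I'll swing the lever shut.

```bash
cat > lev.py <<'E'
from h import *
np.set_printoptions(precision=4,suppress=True)
def pose(deg,z,off=22.5,r=58):
    f=np.deg2rad(deg);u=np.array([np.cos(f),np.sin(f)]);t=np.array([-u[1],u[0]])
    p=np.array([-72,60])+r*u-off*t
    y=A+f+2*np.pi
    return F(p[0],p[1],z),[np.pi,0,(y+np.pi)%(2*np.pi)-np.pi]
E
python3 - <<'E'
from lev import *
p,r=pose(-170,130,31); reach(p,r)
print('down',move_l(pose(-170,52,31)[0],v=.12,guard=6),get_obs()['wrist_force'])
for d in list(range(-165,-94,10))+[-92,-90,-88,-86,-84,-82]:
    p,r=pose(d,52)
    s=move_l(p,r,v=.06 if d<-94 else .03,guard=12 if d>=-92 else 20)
    o=get_obs();print(d,s,round(o['time_s'],2),toF(o['tcp_pos']),o['wrist_force'])
    if s: break
cap('top','t3.png')
E
```

```text
down False [-0.5994  0.8913  0.0822]
-165 False 11.32 [-133.4109   67.1466] [-0.5483  0.0723  0.0633]
-155 False 11.65 [-133.8735   56.5342] [-0.2432  0.4875  0.0043]
-145 False 11.98 [-132.3817   45.6003] [-0.9901  0.2675  1.433 ]
-135 False 12.32 [-128.8676   34.8567] [-0.5786  1.3281 -0.2061]
-125 False 12.65 [-123.6352   25.1592] [-1.2092  0.4805  0.7087]
-115 False 12.98 [-116.843    16.7743] [0.4248 0.0735 0.7106]
-105 False 13.32 [-108.6254    9.7988] [-0.8801 -0.123  -0.1714]
-95 False 13.65 [-99.5137   4.1206] [-0.5225 -0.5655 -1.496 ]
-92 False 13.91 [-97.169    2.8638] [-3.1948  0.7371 -0.4304]
-90 False 14.16 [-95.1429   1.9623] [-3.8458  0.8981  0.0806]
-88 False 14.41 [-92.7312   1.0347] [-4.5114  0.4784  1.1398]
-86 False 14.66 [-91.8042   0.3904] [-6.687   2.6996  2.0876]
-84 False 14.91 [-91.6497  -0.0912] [-9.262   3.3723  4.1385]
-82 False 15.16 [-91.4713  -0.557 ] [-13.5327   4.0774   5.4435]
```

```bash
python3 - <<'E'
from lev import *
s=move_l(pose(-81,52)[0],pose(-81,52)[1],v=.03,guard=15);o=get_obs();print(s,toF(o['tcp_pos']),o['wrist_force'])
r=pose(-90,52)[1]
move_l(F(-125,0,52),r,v=.1); move_l(F(-125,0,140),v=.2)
move_l(F(-220,0,160),v=.2)
pause(.5)
c=cap('top'); s=cap('scene','s4.png')
cv2.imwrite('pics/c4.png',cv2.resize(c['frame'][135:235,140:300,::-1],None,fx=5,fy=5,interpolation=cv2.INTER_CUBIC))
for t in('label_plate','clamp_lever','lever_knob','clamp_pad'):
  for d in trace(c,t)[:1]:
    q,_=pts(c,d['region'])
    if t=='label_plate': q=q[(q[:,2]>.041)&(q[:,2]<.049)]
    f=toF(q)
    if len(f): print(t,round(d['confidence'],2),cv2.minAreaRect(f.astype(np.float32)),np.percentile(f,[1,99],axis=0))
    if t=='clamp_lever':
        k=f[q[:,2]>.05];print('knob-most',k[k[:,1]<np.percentile(k[:,1],40)].mean(0))
o=get_obs();print(o['time_s'],o['wrist_force'])
E
```

```text
False [-91.4315  -0.8308] [-15.7777   3.849    6.8409]
label_plate 0.98 ((0.2385845184326172, 82.36746215820312), (51.05774688720703, 150.64988708496094), 0.13767586648464203) [[-24.3797   8.7641]
 [ 25.2392 155.5062]]
clamp_lever 0.58 ((-67.74882507324219, 30.047927856445312), (79.06424713134766, 27.205638885498047), 89.90474700927734) [[-81.1447  -8.5765]
 [-58.9747  68.6177]]
knob-most [-72.5748   1.8003]
lever_knob 0.65 ((-73.29074096679688, 29.210216522216797), (77.22276306152344, 18.405982971191406), 87.71619415283203) [[-81.0592  -8.1985]
 [-64.1464  67.0954]]
18.0333 [ 0.1449 -0.2969 -0.34  ]
```

View pics/c4.png

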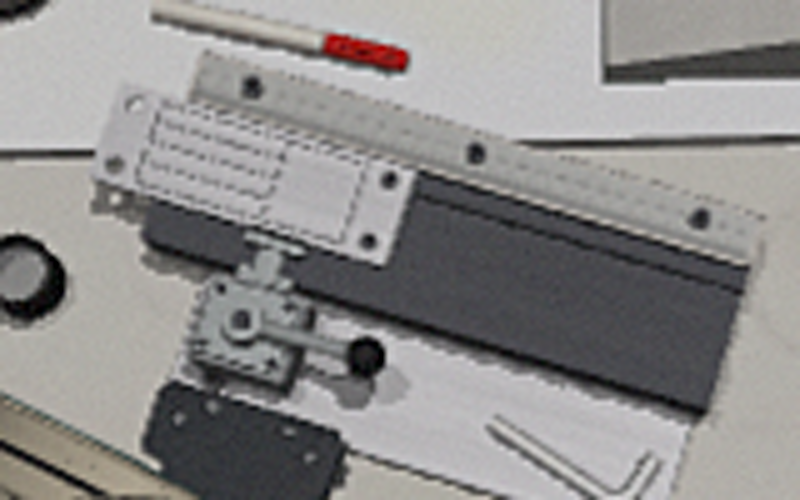

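The plate lies flush and square on the fence with both left holes clear. The lever is parallel to the ledge on its stop, and the bystanders in this view haven't moved.

```bash
python3 -c "
from cell import *
finish_job()"
```

```text
the job is handed in; nothing more can be done
```

I pushed the plate left with the closed fingertips running in the swarf channel. I then swung the clamp lever shut, backed the arm clear and handed the job in at about 18 s of the 53 s allowed.

**Plate:** in the last picture it sits at fixture x ≈ 0.2 mm, turned about 0.1°, so it is flush and square on the fence. It overhangs the ledge's end by about 32 mm, where 16 mm clears the holes, and about 118 of its 150 mm still lies on the ledge. Both left holes show clear.

**Lever:** it is parallel to the ledge, with the knob at about fixture (-72, 0) mm. The push force rose steeply to about 16 N while the knob barely moved, so I took that as the stop.

**Bystanders:** I checked these only by eye. The loupe, hex key and marker looked unmoved in the last view. The rest were out of it, though the arm's working path kept clear of them.

**Checks that failed or disagreed:**
- The mid-push plate measurement was partly hidden by the gripper, and that script stopped on an empty detection. I measured again with the arm out of the way.
- The network did not find the clamp pad after shutting, so I judged it by eye.

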